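# Fill the empty pockets of a specimen-pot carton and fold it shut

### The arm

A 7-joint arm with a two-finger parallel gripper is mounted at the origin on the work surface. World frame = base frame: x ahead of the robot, y to its left, z up, the work surface at z = 0. Lengths are in m, angles in rad, forces in N, time in s.
With the tool pointing down it reaches from about 0.425 to 0.925 m from the base axis. Payload 6.8 kg.
Tool frame: the origin (TCP) lies midway between the tips of the shut fingers; the grasp point (between the pads) lies 19 mm behind it (bot.hold_point_z is the distance from the TCP to the grasp point, in m); z points along the fingers, y is the line along which they close (so a half turn about z gives the same grasp; the last joint's range is limited). The gripper opens to 85 mm and grips with 20 to 120 N. Pads are 22 mm wide; open, the fingers measure 114 mm over their backs; the gripper's body (76 mm by 85 mm) begins 54 mm behind the grasp point. The pads swing forward as they close: fully open they stand 13 mm farther back than shut.
Start: joints at [1.215, 0.477, 0.022, 1.555, -0.011, 1.109, -0.083], TCP at [0.166, -0.654, 0.231] pointing down, gripper open.
Joint ranges: [-2.96, 2.96], [-0.34, 2.1], [-1.41, 1.46], [0.24, 2.44], [-1.37, 4.51], [0.17, 1.92], [-2.96, 2.96]. Speed limits (rad/s): [2.39, 2.39, 3.14, 3.14, 3.14, 3.14, 3.14].

### API

Orientations are given as a unit quaternion [w, x, y, z].
In Python, from station import bot gives the robot as it stands. The module is installed in compiled form; this text tells all that it offers.
- The arm moves only by the tool step_arm, never from a script. Its argument "increments" is a list that holds one entry, the list of rows, each a list of 7 numbers: the opening, from -1 (shut) to 1 (fully open), then the shift along the tool's x, y, z in mm, then the turn, a rotation vector about the tool's x, y, z in degrees. In form: [[[grip, x, y, z, ax, ay, az], ...]]. A call has 1 to 10 rows; each row is the pose to reach, as a shift and turn from the pose commanded when the call began, along the tool's axes at that moment; what a row does not reach only later rows make up. A row lasts 1/12 s, in which the tool goes at most 41.7 mm and 7.16 degrees, less where a joint would pass 70% of its speed; a pose out of reach is approached as far as the arm can. A call with a gripper value outside its range is refused whole. The fingers move at their own pace and stop on an object; "force" is the grip in N (left out, the last holds). Time passes only in rows, so rows that repeat a pose let the fingers close. It gives the time, the measured TCP pose, the force, the opening and the grip force at its end, in the units of the state.
- bot.get_obs(): the state, without advancing time (a new reading comes with each control period).
- bot.read_camera(name): name is "side" or "top" or "wrist"; returns a dict with "image" (480x640x3 uint8, red, green, blue), "camera_matrix" (3x3 intrinsics, pixels), "dist" ([k1, k2, p1, p2, k3] as OpenCV has them; the pictures are not rectified), "R" (3x3) and "t" (3): a world point X has camera coordinates R X + t. Camera axes: x right, y down, z forward; pixel columns grow to the right and rows downward; lengths in m; the calibration is good to about 2 mm. A picture is of the moment at which its call begins. There is no depth.
- bot.hand_in(): hands the job in; it is judged then, once.
The state is a dict: "t": time; "q": joint angles; "joint_vel": joint speeds; "joint_torque": joint torques, N m; "eef_pos": TCP position; "tool_rot": TCP orientation; "contact_force": force on the tool from outside, world axes, zero at the start; "torque": the same for the moment, N m; "gripper_width": opening from 0.0 (shut) to 1.0 (fully open); "grasp_force": force on a finger pad.
Only numpy, scipy, OpenCV 4.12 (cv2) and the standard library are available. Lean on these libraries where they do the work, as an engineer would, in place of code of your own. Each camera call takes 0.05 s, during which the arm holds its last target. There are 200 camera calls.

### The job

Finish packing the carton of specimen pots: stand one of the red-lidded spare pots from the blue mat in every empty pocket of its foam insert, setting them down rather than dropping them, and leave the pots already packed in their places. When all six pockets are full, close the carton as it is meant to be closed: fold both short end flaps down flat first, then both long side flaps flat on top of them. Leave any spare pots you do not need standing on the bench, and do not disturb the reagent bottle or the other things lying about.

Things in the scene. Friction and masses are not known exactly. Their poses are not given: they have to be found in the camera images.
- carton: brown corrugated carton, stuck down so that it does not slide, 126 mm (its x) by 252 mm (its y) outside, walls 4 mm; wall tops 82 mm up at the ends, 86 mm at the long sides. Inside, a grey foam insert with six pockets in two rows of three; its top is 34 mm above the bench. Four hinged flaps stand open. Origin at the centre of its underside, y along its length, z up
- pocket1 (a point): centre of the dark floor of pocket 1, 4 mm above the bench; the pocket is 50 x 50 mm and 30 mm deep, a pot stands in it with 4 mm play all round; pockets are 72 mm apart along the carton's y and 58 mm along its x: 1, 2 are at the carton's +y end, 3, 4 in the middle, 5, 6 at the -y end; odd ones in the -x row
- pocket2 (a point): centre of the dark floor of pocket 2, 4 mm above the bench; the pocket is 50 x 50 mm and 30 mm deep, a pot stands in it with 4 mm play all round
- pocket3 (a point): centre of the dark floor of pocket 3, 4 mm above the bench; the pocket is 50 x 50 mm and 30 mm deep, a pot stands in it with 4 mm play all round
- pocket4 (a point): centre of the dark floor of pocket 4, 4 mm above the bench; the pocket is 50 x 50 mm and 30 mm deep, a pot stands in it with 4 mm play all round
- pocket5 (a point): centre of the dark floor of pocket 5, 4 mm above the bench; the pocket is 50 x 50 mm and 30 mm deep, a pot stands in it with 4 mm play all round
- pocket6 (a point): centre of the dark floor of pocket 6, 4 mm above the bench; the pocket is 50 x 50 mm and 30 mm deep, a pot stands in it with 4 mm play all round
- end_left (a joint): short end flap at the carton's +y end: 123 mm wide, 61.5 mm from crease to free edge, 4 mm thick; the middle of its crease (hinge axis) is at (0, 124, 84) mm in the carton's frame. 0 = folded flat on top, 1.57 = upright, 1.95 to 2.3 at the start (leaning outwards), stop at 2.75. Under 1 N at the edge moves it; it stays where it is left
- end_right (a joint): short end flap at the carton's -y end: 123 mm wide, 61.5 mm from crease to free edge, 4 mm thick; the middle of its crease (hinge axis) is at (0, -124, 84) mm in the carton's frame. 0 = folded flat on top, 1.57 = upright, 1.95 to 2.3 at the start (leaning outwards), stop at 2.75. Under 1 N at the edge moves it; it stays where it is left
- side_near (a joint): long side flap at the carton's -x side (towards the robot): 252 mm wide, 61.5 mm from crease to free edge, 4 mm thick; the middle of its crease (hinge axis) is at (-61, 0, 88.5) mm in the carton's frame. 0 = folded flat on top, 1.57 = upright, 1.95 to 2.3 at the start (leaning outwards), stop at 2.75. Under 1 N at the edge moves it; it stays where it is left
- side_far (a joint): long side flap at the carton's +x side: 252 mm wide, 61.5 mm from crease to free edge, 4 mm thick; the middle of its crease (hinge axis) is at (61, 0, 88.5) mm in the carton's frame. 0 = folded flat on top, 1.57 = upright, 1.95 to 2.3 at the start (leaning outwards), stop at 2.75. Under 1 N at the edge moves it; it stays where it is left
- packed1: plastic specimen pot, white body 42 mm across, red screw lid 44 mm across over its top 18 mm (52 to 70 mm up), 70 mm tall, 50 to 100 g, its weight low down so that it stands firmly; origin at the centre of its underside, z up when it stands; already standing in pocket 1, or absent (that pocket is then empty)
- packed2: plastic specimen pot, white body 42 mm across, red screw lid 44 mm across over its top 18 mm (52 to 70 mm up), 70 mm tall, 50 to 100 g, its weight low down so that it stands firmly; origin at the centre of its underside, z up when it stands; already standing in pocket 2, or absent (that pocket is then empty)
- packed3: plastic specimen pot, white body 42 mm across, red screw lid 44 mm across over its top 18 mm (52 to 70 mm up), 70 mm tall, 50 to 100 g, its weight low down so that it stands firmly; origin at the centre of its underside, z up when it stands; already standing in pocket 3, or absent (that pocket is then empty)
- packed4: plastic specimen pot, white body 42 mm across, red screw lid 44 mm across over its top 18 mm (52 to 70 mm up), 70 mm tall, 50 to 100 g, its weight low down so that it stands firmly; origin at the centre of its underside, z up when it stands; already standing in pocket 4, or absent (that pocket is then empty)
- packed5: plastic specimen pot, white body 42 mm across, red screw lid 44 mm across over its top 18 mm (52 to 70 mm up), 70 mm tall, 50 to 100 g, its weight low down so that it stands firmly; origin at the centre of its underside, z up when it stands; already standing in pocket 5, or absent (that pocket is then empty)
- packed6: plastic specimen pot, white body 42 mm across, red screw lid 44 mm across over its top 18 mm (52 to 70 mm up), 70 mm tall, 50 to 100 g, its weight low down so that it stands firmly; origin at the centre of its underside, z up when it stands; already standing in pocket 6, or absent (that pocket is then empty)
- spare1: spare plastic specimen pot, white body 42 mm across, red screw lid 44 mm across over its top 18 mm (52 to 70 mm up), 70 mm tall, 50 to 100 g, its weight low down so that it stands firmly; origin at the centre of its underside, z up when it stands; stands at the start on a blue bench mat (300 x 200 x 3 mm, fixed, to the robot's left), where the spare pots and a reagent bottle are about 95 mm apart
- spare2: spare plastic specimen pot, white body 42 mm across, red screw lid 44 mm across over its top 18 mm (52 to 70 mm up), 70 mm tall, 50 to 100 g, its weight low down so that it stands firmly; origin at the centre of its underside, z up when it stands; stands at the start on a blue bench mat (300 x 200 x 3 mm, fixed, to the robot's left), where the spare pots and a reagent bottle are about 95 mm apart
- spare3: spare plastic specimen pot, white body 42 mm across, red screw lid 44 mm across over its top 18 mm (52 to 70 mm up), 70 mm tall, 50 to 100 g, its weight low down so that it stands firmly; origin at the centre of its underside, z up when it stands; stands at the start on a blue bench mat (300 x 200 x 3 mm, fixed, to the robot's left), where the spare pots and a reagent bottle are about 95 mm apart
- spare4: spare plastic specimen pot, white body 42 mm across, red screw lid 44 mm across over its top 18 mm (52 to 70 mm up), 70 mm tall, 50 to 100 g, its weight low down so that it stands firmly; origin at the centre of its underside, z up when it stands; stands at the start on a blue bench mat (300 x 200 x 3 mm, fixed, to the robot's left), where the spare pots and a reagent bottle are about 95 mm apart
- spare5: spare plastic specimen pot, white body 42 mm across, red screw lid 44 mm across over its top 18 mm (52 to 70 mm up), 70 mm tall, 50 to 100 g, its weight low down so that it stands firmly; origin at the centre of its underside, z up when it stands; stands at the start on a blue bench mat (300 x 200 x 3 mm, fixed, to the robot's left), where the spare pots and a reagent bottle are about 95 mm apart
- reagent: amber reagent bottle with a white cap, 50 mm across, 96 mm tall, standing on the mat among the spare pots; to be left alone; origin at the centre of its underside
- slide_rack: grey slide rack, 55 x 85 x 75 mm, standing beyond the carton and the mat; to be left alone; origin at the centre of its underside
Things that resemble listed ones, but are neither listed nor needed, are in the scene too. What is shaped like the spare5 but purple is not meant.

How it is judged:
On the way, in this order (a step that is already met when the one before it is completed fails the run):
1. every pocket of the carton holds a pot standing on the pocket floor, and the long side flaps are not yet folded over (distance between any of packed1, spare1, spare2, spare3, spare4, spare5 and pocket1 below 0.012 m and distance between any of packed2, spare1, spare2, spare3, spare4, spare5 and pocket2 below 0.012 m and distance between any of packed3, spare1, spare2, spare3, spare4, spare5 and pocket3 below 0.012 m and distance between any of packed4, spare1, spare2, spare3, spare4, spare5 and pocket4 below 0.012 m and distance between any of packed5, spare1, spare2, spare3, spare4, spare5 and pocket5 below 0.012 m and distance between any of packed6, spare1, spare2, spare3, spare4, spare5 and pocket6 below 0.012 m and value of joint each of side_near, side_far above 1.2 rad), for 0.2 s.
2. both short end flaps are folded flat while both long side flaps still stand open, all pockets full (all of step 1 and value of joint each of end_left, end_right below 0.12 rad), for 0.2 s.
At the end, for the whole second after the job is handed in: Each of the six pockets holds a pot (its underside within 12 mm of the centre of the pocket floor), all four flaps are within 0.12 rad of flat with the side flaps folded last, and every spare pot, packed or left over, stands upright (within 0.3 rad) and at rest, in a pocket or on the bench (distance between any of packed1, spare1, spare2, spare3, spare4, spare5 and pocket1 below 0.012 m and distance between any of packed2, spare1, spare2, spare3, spare4, spare5 and pocket2 below 0.012 m and distance between any of packed3, spare1, spare2, spare3, spare4, spare5 and pocket3 below 0.012 m and distance between any of packed4, spare1, spare2, spare3, spare4, spare5 and pocket4 below 0.012 m and distance between any of packed5, spare1, spare2, spare3, spare4, spare5 and pocket5 below 0.012 m and distance between any of packed6, spare1, spare2, spare3, spare4, spare5 and pocket6 below 0.012 m and value of joint each of end_left, end_right, side_near, side_far below 0.12 rad and angle between each of spare1, spare2, spare3, spare4, spare5's own z axis and vertical below 0.3 rad and height (world z) of each of spare1, spare2, spare3, spare4, spare5 below 0.03 m and linear speed of each of spare1, spare2, spare3, spare4, spare5 below 0.02 m/s); the robot touches nothing.
It fails at once if a pot that was already packed is taken out of its pocket (distance of any of packed1, packed2, packed3, packed4, packed5, packed6 from where it was at the start of the episode above 0.035 m).
It fails at once if a bystander is pushed more than 30 mm from its place or knocked over (distance of any of reagent, slide_rack from where it was at the start of the episode above 0.03 m or angle between any of reagent, slide_rack's own z axis and vertical above 0.5 rad).
It fails at once if a pot is dropped into the carton (falls in at more than 1 m/s) ((linear speed of spare1 above 1 m/s and z of spare1 in the frame of carton below 0.06 m and horizontal distance between spare1 and carton below 0.15 m) or (linear speed of spare2 above 1 m/s and z of spare2 in the frame of carton below 0.06 m and horizontal distance between spare2 and carton below 0.15 m) or (linear speed of spare3 above 1 m/s and z of spare3 in the frame of carton below 0.06 m and horizontal distance between spare3 and carton below 0.15 m) or (linear speed of spare4 above 1 m/s and z of spare4 in the frame of carton below 0.06 m and horizontal distance between spare4 and carton below 0.15 m) or (linear speed of spare5 above 1 m/s and z of spare5 in the frame of carton below 0.06 m and horizontal distance between spare5 and carton below 0.15 m)).
Of packed1, packed2, packed3, packed4, packed5, packed6 only 1 to 3 are there at a start; the rules pass over those that are not, and their reading is None.
At some moment in a run one of spare1, spare2, spare3, spare4, spare5 may be knocked a few centimetres aside while the robot is not near it.
It also fails if it takes over 210 s, if anything falls off the work surface, if the arm or the gripper's body presses on something with over 40 N, if the wrist force passes 120 N, or if a joint passes its speed limit or range.

## Working session

There is one attempt and no reset: what is moved stays moved. The work goes in short steps, Python scripts to look and compute and a tool call to move; the robot and the scene stay as the last step left them, time stands still between calls to the robot, and variables do not carry over. Pictures are saved under pics/ and viewed, at most 14 in all, crops included, and the job is handed in when it is done.

Besides the shell and the picture viewer there is one more tool, called after "Emit:" in YAML: its name, and indented under it one key for each argument. step_arm: Moves the arm, as the interface text tells. Its arguments: {"type":"object","properties":{"increments":{"type":"array"},"force":{"type":"number"}},"required":["increments"]}

```bash
mkdir -p pics; python3 - <<'E'
from station import bot
import cv2,numpy as np
o=bot.get_obs(); print({k:np.round(v,3) for k,v in o.items()}, bot.hold_point_z)
for n in("top","side"):
    c=bot.read_camera(n); cv2.imwrite(f"pics/{n}0.png",c["image"][:,:,::-1])
    np.savez(f"{n}0.npz",**c)
    print(n,np.round(c["camera_matrix"],1).tolist(),c["dist"],"C",np.round(-c["R"].T@c["t"],3),np.round(c["R"],2).tolist())
E
```

```text
{'t': np.float64(0.0), 'q': array([ 1.215,  0.478,  0.022,  1.556, -0.011,  1.109, -0.083]), 'joint_vel': array([-0.001,  0.001, -0.   , -0.001,  0.   ,  0.001,  0.001]), 'joint_torque': array([ 0.0000e+00, -5.9645e+01,  1.6080e+00, -2.8119e+01,  1.2000e-02,
        9.0000e-03, -0.0000e+00]), 'eef_pos': array([ 0.165, -0.654,  0.23 ]), 'tool_rot': array([-0.001,  0.992,  0.124, -0.   ]), 'contact_force': array([-0.699, -0.204,  0.53 ]), 'torque': array([0.032, 0.031, 0.014]), 'grasp_force': np.float64(0.0), 'gripper_width': np.float64(1.0)} 0.0187
top [[588.5, 0.0, 325.0], [0.0, 588.5, 238.4], [0.0, 0.0, 1.0]] [-0.11442903  0.          0.          0.          0.        ] C [0.393 0.072 1.141] [[0.0, -1.0, -0.02], [-0.99, -0.0, -0.15], [0.15, 0.02, -0.99]]
side [[550.0, 0.0, 313.4], [0.0, 550.0, 237.8], [0.0, 0.0, 1.0]] [-0.10538679  0.          0.          0.          0.        ] C [ 0.057 -0.59   0.565] [[0.78, -0.63, -0.02], [-0.32, -0.38, -0.87], [0.54, 0.68, -0.5]]
```

View pics/top0.png

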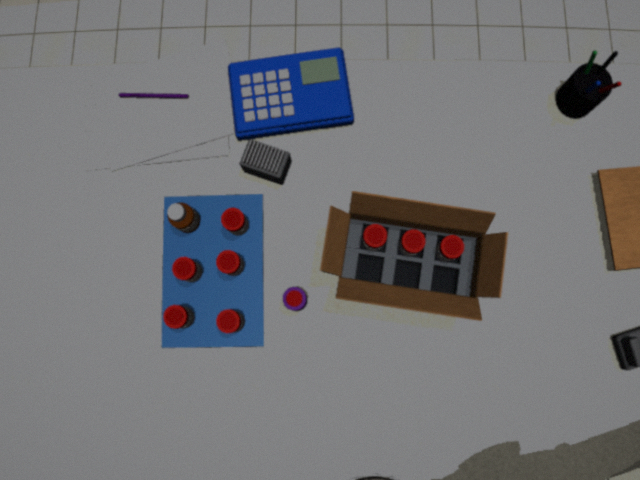

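View pics/side0.png

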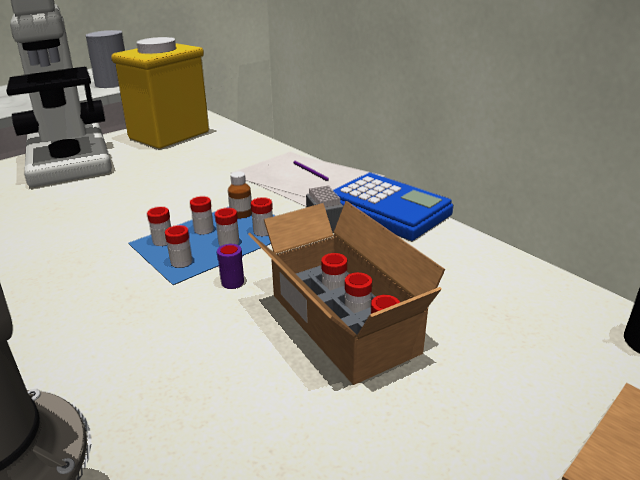

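Top view, candidates for spare pots: red lids on the mat at (233,219), (184,269), (229,262), (176,317) and (229,321). The purple pot with a red lid at (295,298) stands off the mat and isn't meant. The amber bottle is at (181,216). Three red lids are already in the carton's far row at (374,236), (413,241) and (452,247), so the near-row pockets 1, 3 and 5 are empty.

```bash
cat > h.py <<'E'
import cv2,numpy as np
from scipy.spatial.transform import Rotation as Rn
def ray(c,px):
    u=cv2.undistortPoints(np.float64(px).reshape(-1,1,2),c["camera_matrix"],c["dist"]).reshape(-1,2)
    d=np.c_[u,np.ones(len(u))]@c["R"]; return -c["R"].T@c["t"],d
def onz(c,px,z):
    C,d=ray(c,px); return C+d*((z-C[2])/d[:,2])[:,None]
def proj(c,X):
    return cv2.projectPoints(np.float64(X).reshape(-1,1,3),cv2.Rodrigues(np.array(c["R"]))[0],c["t"],c["camera_matrix"],c["dist"])[0].reshape(-1,2)
def reds(im,amin=60):
    h=cv2.cvtColor(im,cv2.COLOR_RGB2HSV)
    m=((h[...,0]<6)|(h[...,0]>174))&(h[...,1]>180)&(h[...,2]>110)
    n,l,s,ce=cv2.connectedComponentsWithStats(m.astype(np.uint8))
    return [(ce[i],s[i]) for i in range(1,n) if s[i,4]>=amin]
def quat(o): return Rn.from_quat(np.roll(o["tool_rot"],-1))
E
python3 - <<'E'
from h import *
c=np.load("top0.npz");im=c["image"]
for ce,s in reds(im):
    ring=im[int(ce[1])-8:int(ce[1])+9,int(ce[0])-13:int(ce[0])+14]
    print(np.round(ce,1),s,"mat z",np.round(onz(c,ce,.069)[0],4),)
h=cv2.cvtColor(im,cv2.COLOR_RGB2HSV)
m=(h[...,2]<60).astype(np.uint8); m[:250]=0;m[300:]=0;m[:,:350]=0;m[:,465:]=0
n,l,s,ce=cv2.connectedComponentsWithStats(m)
for i in range(1,n):
    if s[i,4]>80:print("dark",ce[i],s[i])
cv2.imwrite("pics/crop1.png",cv2.resize(im[185:325,315:515],None,fx=4,fy=4,interpolation=cv2.INTER_CUBIC)[:,:,::-1])
cv2.imwrite("pics/crop2.png",cv2.resize(im[190:350,155:320],None,fx=3.5,fy=3.5,interpolation=cv2.INTER_CUBIC)[:,:,::-1])
E
```

```text
[232.1 218.4] [222 208  21  22 245] mat z [0.5973 0.2686 0.069 ]
[375.  234.8] [365 224  21  23 373] mat z [0.5663 0.003  0.069 ]
[413.5 240.5] [403 230  22  22 379] mat z [ 0.5557 -0.068   0.069 ]
[452.2 245.8] [442 235  22  22 360] mat z [ 0.546  -0.1393  0.069 ]
[227.1 261.4] [217 251  22  22 328] mat z [0.5166 0.2757 0.069 ]
[182.7 267.8] [173 257  21  22 240] mat z [0.5044 0.3585 0.069 ]
[293.8 297.9] [287 291  15  15 168] mat z [0.4499 0.1515 0.069 ]
[174.2 316.7] [164 306  22  22 268] mat z [0.4142 0.3712 0.069 ]
[227.5 320.8] [217 310  22  23 382] mat z [0.4076 0.2721 0.069 ]
dark [410.58       253.56666667] [397 250  27   9 150]
dark [445.69082126 257.8115942 ] [434 250  28  15 207]
dark [369.34293553 268.00823045] [354 253  31  31 729]
dark [406.9133425  273.68913343] [392 259  30  31 727]
dark [444.71292517 279.5047619 ] [430 265  30  31 735]
```

View pics/crop1.png

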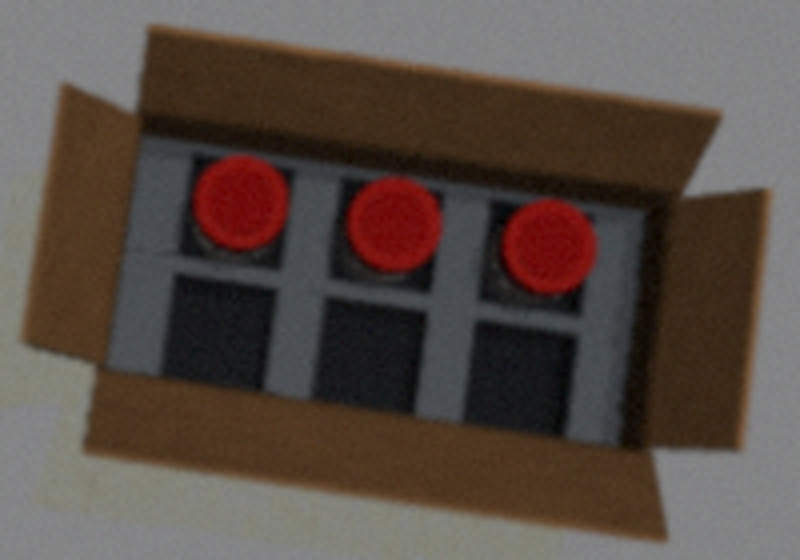

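View pics/crop2.png

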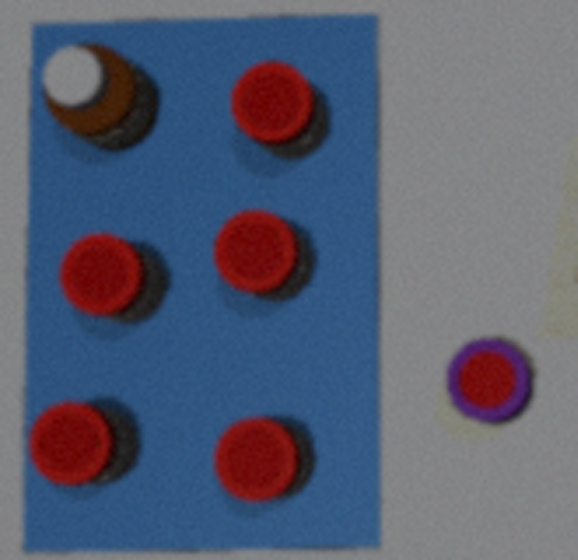

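```bash
python3 - <<'E'
from h import *
c=np.load("top0.npz")
P=[((175,275),-4,97,34),((275,290),-4,47,34),((327,298),-4,25,34),((427,310),-4,-25,34),((478,320),-4,-47,34),((575,333),-4,-97,34),
((97,372),-61,126,88.5),((652,447),-61,-126,88.5),((138,120),61,126,88.5),((685,196),61,-126,88.5)]
W=[];L=[]
for p,x,y,z in P:
    W.append(onz(c,[(p[0]+.5)/4-.5+315,(p[1]+.5)/4-.5+185],z/1e3)[0,:2]);L.append([x/1e3,y/1e3])
W=np.array(W);L=np.array(L)
a=complex(0)
Wc=W-W.mean(0);Lc=L-L.mean(0)
z=np.sum((Wc@[1,1j])*np.conj(Lc@[1,1j]));th=np.angle(z)
R=np.array([[np.cos(th),-np.sin(th)],[np.sin(th),np.cos(th)]]);t=W.mean(0)-R@L.mean(0)
print("yaw",np.degrees(th),"t",t);print(np.round((W-(L@R.T+t))*1e3,1).tolist())
for n,(x,y) in dict(p1=(-29,72),p2=(29,72),p3=(-29,0),p4=(29,0),p5=(-29,-72),p6=(29,-72)).items(): print(n,np.round(R@[x/1e3,y/1e3]+t,4))
# flap free edges from angle guess: compare projections
for f,pts in dict(near=[(85,452),(664,541)],far=[(150,27),(720,113)],left=[(63,85),(23,342)],right=[(768,190),(740,447)]).items():
    px=[[(u+.5)/4-.5+315,(v+.5)/4-.5+185] for u,v in pts]
    best=[]
    for i in range(2):
        r=[]
        for q in np.arange(1.8,2.76,.05):
            s,cz=61.5*np.cos(q),61.5*np.sin(q)
            w=1 if i==0 else -1
            if f=='near':X=[-61+s,126*w,88.5+cz]
            if f=='far':X=[61-s,126*w,88.5+cz]
            if f=='left':X=[61.5*w,124-s,84+cz]
            if f=='right':X=[61.5*w,-124+s,84+cz]
            X=np.array(X)/1e3;X[:2]=R@X[:2]+t
            r.append((np.linalg.norm(proj(c,X)[0]-px[i]),round(q,2)))
        best.append(min(r))
    print(f,best)
E
```

```text
yaw -8.175787377232812 t [ 0.52610102 -0.06356618]
[[0.4, -0.5], [0.4, 1.7], [-0.3, -1.1], [1.1, 1.0], [-0.5, -1.3], [0.4, 2.2], [1.8, -0.3], [3.9, 0.8], [-4.0, -1.6], [-3.1, -0.9]]
p1 [0.5076 0.0118]
p2 [0.565  0.0036]
p3 [ 0.4974 -0.0594]
p4 [ 0.5548 -0.0677]
p5 [ 0.4872 -0.1307]
p6 [ 0.5446 -0.139 ]
near [(np.float64(0.5352549981425786), np.float64(2.2)), (np.float64(1.5405719924928851), np.float64(2.3))]
far [(np.float64(1.3160143924614975), np.float64(2.0)), (np.float64(0.6786276646644913), np.float64(2.0))]
left [(np.float64(1.5748791299106317), np.float64(2.15)), (np.float64(3.7679353162413305), np.float64(2.15))]
right [(np.float64(3.1574657286094507), np.float64(2.05)), (np.float64(2.8829280788097913), np.float64(2.0))]
```

Crops confirm it. Crop 1 shows pockets 1, 3 and 5 empty in the near row, with the near crease from about (97,372) to (652,447). Crop 2 shows five all-red lids plus the bottle at (72,75) and the purple pot at (490,380). Next I swing over for a closer look.

```bash
cat >> h.py <<'E'
YAW=-8.2
def go(o,*T):
    """rows for targets (x,y,z[,yaw]) from the present pose; tool down, tool x at yaw"""
    R0=quat(o)
    for T_ in T:
        x,y,z=T_[:3];yaw=np.radians(T_[3] if len(T_)>3 else YAW)
        Rt=Rn.from_matrix(np.array([[np.cos(yaw),np.sin(yaw),0],[np.sin(yaw),-np.cos(yaw),0],[0,0,-1]]))
        d=R0.inv().apply(np.array([x,y,z])-o["eef_pos"])*1e3
        rv=np.degrees((R0.inv()*Rt).as_rotvec())
        print(np.round(d,1).tolist(),np.round(rv,1).tolist(),"dist",round(np.linalg.norm(d)))
E
python3 - <<'E'
from h import *
from station import bot
go(bot.get_obs(),(.35,-.48,.28),(.5,-.25,.33),(.46,-.07,.35),(.42,.1,.3))
E
```

```text
[221.6, -123.4, -49.4] [-0.1, 0.0, 22.4] dist 258
[423.4, -309.6, -99.1] [-0.1, 0.0, 22.4] dist 534
[428.8, -494.0, -118.8] [-0.1, 0.0, 22.4] dist 665
[431.7, -668.5, -68.5] [-0.1, 0.0, 22.4] dist 799
```

Emit:
step_arm:
  increments:
    - [[1,35,-19,-8,0,0,3],[1,70,-38,-16,0,0,6],[1,105,-58,-24,0,0,9],[1,140,-78,-32,0,0,12],[1,175,-98,-40,0,0,15],[1,205,-118,-48,0,0,18],[1,232,-145,-56,0,0,22.4],[1,260,-170,-64,0,0,22.4],[1,288,-195,-72,0,0,22.4],[1,315,-220,-80,0,0,22.4]]

```text
t: 0.93
eef_pos: [0.4177, -0.3619, 0.3114]
tool_rot: [-0.0, 0.997, -0.071, -0.0]
contact_force: [1.2, 0.1, -0.2]
gripper_width: 1.003
grasp_force: 0.0
```

```bash
python3 - <<'E'
from h import *
from station import bot
o=bot.get_obs();print(o["t"],o["eef_pos"],o["q"])
go(o,(.46,-.07,.36),(.44,.07,.33),(.44,.25,.3))
E
```

```text
0.9333 [ 0.41765804 -0.36187091  0.3114052 ] [ 0.65657532  0.21052145 -0.06562753  1.74712805  0.01481653  1.18496021
 -1.12686877]
[0.3, -294.9, -48.5] [-0.0, 0.0, 0.0] dist 299
[-39.4, -430.7, -18.5] [-0.0, 0.0, 0.0] dist 433
[-65.0, -608.8, 11.6] [-0.0, 0.0, 0.0] dist 612
```

Emit:
step_arm:
  increments:
    - [[1,0,-38,-8,0,0,0],[1,0,-76,-16,0,0,0],[1,0,-114,-24,0,0,0],[1,0,-152,-32,0,0,0],[1,0,-190,-40,0,0,0],[1,0,-225,-48,0,0,0],[1,0,-260,-48,0,0,0],[1,0,-295,-48,0,0,0],[1,0,-295,-48,0,0,0],[1,0,-295,-48,0,0,0]]

```text
t: 1.77
eef_pos: [0.4591, -0.0699, 0.3592]
tool_rot: [0.0, 0.998, -0.069, -0.0]
contact_force: [0.4, -0.6, -0.1]
gripper_width: 1.0
grasp_force: 0.0
```

```bash
python3 - <<'E'
from h import *
from station import bot
o=bot.get_obs();print(o["t"],o["eef_pos"])
c=bot.read_camera("wrist");np.savez("w1.npz",**c)
cv2.imwrite("pics/w1.png",c["image"][:,:,::-1])
print("C",-c["R"].T@c["t"],np.round(c["R"],2).tolist(),c["camera_matrix"][0,0])
for ce,s in reds(c["image"]): print(ce,s)
th=np.radians(-8.18);R=np.array([[np.cos(th),-np.sin(th)],[np.sin(th),np.cos(th)]])
L=np.array([(x,y,34) for y in(97,47,25,-25,-47,-97) for x in(-54,-4)])/1e3
X=np.c_[L[:,:2]@R.T+[.5261,-.0636],L[:,2]];print(np.round(proj(c,X)).tolist())
go(o,(.42,.09,.3),(.41,.272,.2))
E
```

```text
1.7667 [ 0.45905116 -0.06989135  0.35917449]
C [ 0.53249147 -0.08034238  0.50161711] [[-0.14, -0.99, 0.0], [-0.95, 0.13, 0.3], [-0.29, 0.04, -0.96]] 392.12817604221283
[234.75071023  94.50639205] [ 215   73   42   45 1408]
[303.74322169  96.22567783] [ 284   73   42   45 1254]
[375.38611346  95.46401355] [ 354   74   41   44 1181]
[  8.17355372 179.14710744] [  0 159  20  38 605]
[127.74332649 220.9650924 ] [115 209  26  25 487]
[ 37.61625514 268.80246914] [ 19 252  38  34 972]
[[223.0, 170.0], [220.0, 126.0], [265.0, 170.0], [263.0, 126.0], [284.0, 170.0], [283.0, 126.0], [326.0, 170.0], [326.0, 126.0], [344.0, 170.0], [345.0, 126.0], [387.0, 170.0], [389.0, 126.0]]
[-60.7, -153.0, 59.2] [0.0, 0.0, 0.3] dist 175
[-95.7, -331.9, 159.2] [0.0, 0.0, 0.3] dist 380
```

View pics/w1.png

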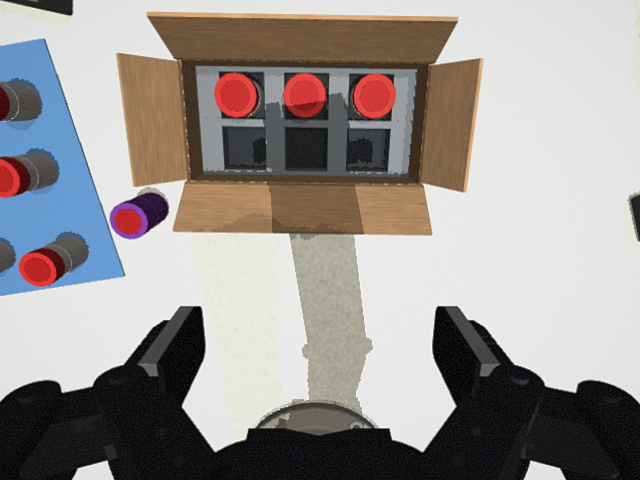

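The wrist view has pocket 1 at about x 222–265, y 127–168, within about 1 px of the corners I predicted, so the carton pose holds. Next is spare A at pixel (38,269).

Emit:
step_arm:
  increments:
    - [[1,-15,-38,8,0,0,0],[1,-30,-76,20,0,0,0],[1,-45,-114,32,0,0,0],[1,-60,-150,45,0,0,0],[0.8,-70,-188,60,0,0,0],[0.7,-80,-226,75,0,0,0],[0.7,-88,-262,90,0,0,0],[0.7,-96,-298,105,0,0,0],[0.7,-96,-325,120,0,0,0],[0.7,-96,-325,135,0,0,0]]

```text
t: 2.65
eef_pos: [0.4107, 0.2681, 0.2238]
tool_rot: [-0.002, 0.998, -0.07, 0.0]
contact_force: [0.4, 0.4, 0.5]
gripper_width: 0.853
grasp_force: 0.0
```

```bash
cat >> h.py <<'E'
def look(tag,lid=.072):
    from station import bot
    o=bot.get_obs();print("t",round(o["t"],2),"p",np.round(o["eef_pos"],4),"w",round(float(o["gripper_width"]),2))
    for n in("top","wrist"):
        c=bot.read_camera(n);cv2.imwrite(f"pics/{tag}_{n}.png",c["image"][:,:,::-1])
        for ce,s in reds(c["image"],120):
            print(n,np.round(ce),s[4],np.round(onz(c,ce,lid)[0,:2],4))
    return o
E
python3 - <<'E'
from h import *
o=look("a1")
go(o,(.4076,.2721,.12),(.4076,.2721,.037))
E
```

```text
t 2.65 p [0.4107 0.2681 0.2238] w 0.85
top [232. 219.] 377 [0.5962 0.268 ]
top [375. 235.] 406 [0.5654 0.0033]
top [413. 240.] 398 [ 0.5554 -0.0671]
top [452. 246.] 397 [ 0.545  -0.1383]
top [227. 260.] 316 [0.5196 0.2746]
top [184. 266.] 309 [0.5066 0.3545]
top [294. 298.] 172 [0.4497 0.1514]
wrist [281.  70.] 3072 [0.5147 0.2739]
wrist [170. 106.] 3048 [0.5024 0.3551]
wrist [465. 143.] 1300 [0.4478 0.1505]
wrist [310. 219.] 1822 [0.4074 0.2699]
wrist [183. 229.] 2289 [0.4136 0.3681]
[-3.6, -3.1, 103.8] [-0.2, 0.0, 0.2] dist 104
[-3.6, -2.8, 186.8] [-0.2, 0.0, 0.2] dist 187
```

Emit:
step_arm:
  increments:
    - [[0.7,-2,-2,30,-0.2,0,0.2],[0.7,-3,-3,65,-0.2,0,0.2],[0.7,-3,-3,100,-0.2,0,0.2],[0.7,-3,-3,125,-0.2,0,0.2],[0.7,-3,-3,150,-0.2,0,0.2],[0.7,-3,-3,170,-0.2,0,0.2],[0.7,-3,-3,182,-0.2,0,0.2],[0.7,-3,-3,182,-0.2,0,0.2],[-0.2,-3,-3,182,-0.2,0,0.2],[-0.8,-3,-3,182,-0.2,0,0.2]]
  force: 40

```text
t: 3.58
eef_pos: [0.4092, 0.2669, 0.0436]
tool_rot: [0.001, 0.997, -0.074, 0.001]
contact_force: [0.6, 0.8, 0.1]
gripper_width: 0.582
grasp_force: 0.2
```

Emit:
step_arm:
  increments:
    - [[-1,0,0,0,0,0,0],[-1,0,0,0,0,0,0],[-1,0,0,0,0,0,0],[-1,0,0,0,0,0,0],[-1,0,0,0,0,0,0]]

```text
t: 4.0
eef_pos: [0.4091, 0.2674, 0.0438]
tool_rot: [0.001, 0.997, -0.073, 0.001]
contact_force: [0.6, -0.8, 8.1]
gripper_width: 0.503
grasp_force: 40.3
```

```bash
python3 - <<'E'
from h import *
from station import bot
o=bot.get_obs();print(o["t"],o["eef_pos"])
go(o,(.4076,.27,.23),(.42,.09,.24),(.487,-.13,.24),(.4872,-.1307,.044))
E
```

```text
4.0 [0.40910363 0.26736537 0.04379953]
[-1.4, -2.0, -186.2] [0.1, -0.1, -0.2] dist 186
[37.2, 174.3, -195.7] [0.1, -0.1, -0.2] dist 265
[135.7, 382.1, -195.0] [0.1, -0.1, -0.2] dist 450
[135.5, 382.3, 1.0] [0.1, -0.1, -0.2] dist 406
```

Emit:
step_arm:
  increments:
    - [[-1,0,0,-25,0,0,0],[-1,0,0,-60,0,0,0],[-1,0,0,-98,0,0,0],[-1,2,5,-136,0,0,0],[-1,6,25,-170,0,0,0],[-1,14,60,-185,0,0,0],[-1,24,98,-195,0,0,0],[-1,34,136,-195,0,0,0],[-1,50,173,-195,0,0,0],[-1,66,210,-195,0,0,0]]

```text
t: 4.83
eef_pos: [0.4424, 0.0483, 0.2392]
tool_rot: [0.002, 0.997, -0.073, 0.001]
contact_force: [0.7, 0.1, -0.6]
gripper_width: 0.504
grasp_force: 41.2
```

Emit:
step_arm:
  increments:
    - [[-1,14,32,0,0,0,0],[-1,28,66,0,0,0,0],[-1,42,100,0,0,0,0],[-1,56,134,0,0,0,0],[-1,66,160,0,0,0,0],[-1,70,172,0,0,0,0],[-1,70,172,0,0,0,0],[-1,70,172,0,0,0,0]]

```text
t: 5.5
eef_pos: [0.4865, -0.1298, 0.2388]
tool_rot: [0.001, 0.997, -0.074, -0.0]
contact_force: [-0.2, 1.6, -1.8]
gripper_width: 0.5
grasp_force: 41.2
```

```bash
python3 - <<'E'
from h import *
o=look("b1")
go(o,(.4882,-.1307,.15),(.4882,-.1307,.046))
E
```

```text
t 5.5 p [ 0.4865 -0.1298  0.2388] w 0.5
top [232. 219.] 377 [0.5963 0.268 ]
top [375. 235.] 402 [0.5654 0.0031]
top [411. 240.] 307 [ 0.556  -0.0635]
top [227. 261.] 389 [0.5162 0.2745]
top [183. 268.] 375 [0.5038 0.3568]
top [294. 298.] 171 [0.4497 0.1515]
top [175. 316.] 388 [0.4148 0.3698]
wrist [133. 137.] 2585 [0.5639 0.0018]
wrist [227. 137.] 2520 [ 0.5536 -0.0686]
wrist [321. 137.] 2551 [ 0.5434 -0.1399]
wrist [ 10. 299.] 586 [0.4474 0.1448]
wrist [319. 353.] 5324 [ 0.3552 -0.1109]
[1.9, 0.4, 88.8] [0.2, 0.0, -0.2] dist 89
[1.9, 0.1, 192.8] [0.2, 0.0, -0.2] dist 193
```

View pics/b1_wrist.png

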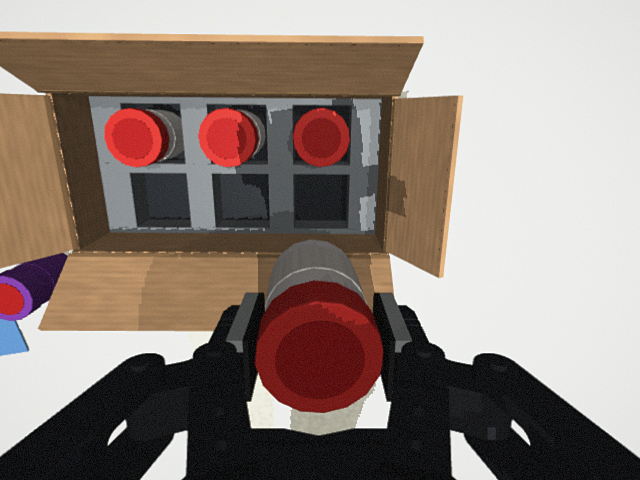

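The pot is held squarely between the pads, and the empty pocket 5 is at about (321,200). I lower it slowly.

Emit:
step_arm:
  increments:
    - [[-1,2,0,25,0.2,0,-0.2],[-1,2,0,50,0.2,0,-0.2],[-1,2,0,75,0.2,0,-0.2],[-1,2,0,95,0.2,0,-0.2],[-1,2,0,115,0.2,0,-0.2],[-1,2,0,135,0.2,0,-0.2],[-1,2,0,148,0.2,0,-0.2],[-1,2,0,160,0.2,0,-0.2],[-1,2,0,160,0.2,0,-0.2]]

```text
t: 6.35
eef_pos: [0.4871, -0.1288, 0.0769]
tool_rot: [-0.001, 0.998, -0.07, -0.002]
contact_force: [-0.1, -0.4, -0.6]
gripper_width: 0.505
grasp_force: 41.1
```

Emit:
step_arm:
  increments:
    - [[-1,0,0,8,0,0,0],[-1,0,0,15,0,0,0],[-1,0,0,21,0,0,0],[-1,0,0,27,0,0,0],[-1,0,0,32,0,0,0],[-1,0,0,32,0,0,0]]

```text
t: 6.85
eef_pos: [0.4879, -0.1315, 0.0458]
tool_rot: [0.0, 0.997, -0.072, -0.001]
contact_force: [0.4, -4.9, -3.1]
gripper_width: 0.505
grasp_force: 48.0
```

Emit:
step_arm:
  increments:
    - [[-1,0,0,1,0,0,0],[-1,0,0,1,0,0,0],[0.1,0,0,1,0,0,0],[0.3,0,0,1,0,0,0],[0.3,0,0,1,0,0,0],[0.3,0,0,1,0,0,0]]

```text
t: 7.35
eef_pos: [0.4887, -0.1299, 0.0456]
tool_rot: [-0.001, 0.997, -0.071, 0.0]
contact_force: [-0.0, 1.6, -0.4]
gripper_width: 0.651
grasp_force: 0.0
```

Emit:
step_arm:
  increments:
    - [[0.3,0,0,-8,0,0,0],[0.3,0,0,-25,0,0,0],[0.3,0,0,-55,0,0,0],[0.3,0,0,-90,0,0,0],[0.3,0,0,-125,0,0,0],[0.3,-10,-30,-155,0,0,0],[0.5,-20,-65,-175,0,0,0],[0.5,-32,-100,-175,0,0,0],[0.7,-44,-138,-175,0,0,0],[0.7,-55,-176,-175,0,0,0]]

```text
t: 8.18
eef_pos: [0.4588, 0.0524, 0.222]
tool_rot: [0.0, 0.997, -0.072, 0.001]
contact_force: [0.9, 0.3, -0.1]
gripper_width: 0.848
grasp_force: 0.0
```

```bash
python3 - <<'E'
from h import *
o=look("c1")
go(o,(.42,.09,.23),(.516,.2745,.23),(.516,.2745,.044))
E
```

```text
t 8.18 p [0.4588 0.0524 0.222 ] w 0.85
top [232. 219.] 370 [0.5964 0.2682]
top [414. 240.] 350 [ 0.5558 -0.0692]
top [452. 246.] 392 [ 0.545  -0.1383]
top [227. 261.] 382 [0.5164 0.2746]
top [183. 268.] 370 [0.5041 0.3569]
top [446. 278.] 400 [ 0.4858 -0.1262]
top [174. 316.] 379 [0.4147 0.3701]
wrist [387.  54.] 2719 [5.643e-01 3.000e-04]
wrist [489.  55.] 3405 [ 0.5537 -0.0688]
wrist [596.  56.] 3480 [ 0.5435 -0.1405]
wrist [11. 66.] 1357 [0.591  0.2565]
wrist [572. 147.] 2856 [ 0.4843 -0.1278]
wrist [ 27. 179.] 2561 [0.5149 0.273 ]
wrist [209. 242.] 1023 [0.4483 0.1496]
[-43.7, -31.6, -8.1] [0.0, -0.1, -0.1] dist 55
[24.8, -228.0, -8.0] [0.0, -0.1, -0.1] dist 229
[24.4, -228.0, 178.0] [0.0, -0.1, -0.1] dist 290
```

Emit:
step_arm:
  increments:
    - [[0.7,4,-38,0,0,0,0],[0.7,8,-76,0,0,0,0],[0.7,12,-114,0,0,0,0],[0.7,16,-152,10,0,0,0],[0.7,20,-188,25,0,0,0],[0.7,24,-216,45,0,0,0],[0.7,24,-228,75,0,0,0],[0.7,24,-228,100,0,0,0],[0.7,24,-228,110,0,0,0],[0.7,24,-228,110,0,0,0]]

```text
t: 9.12
eef_pos: [0.5142, 0.2714, 0.1083]
tool_rot: [0.002, 0.997, -0.072, -0.002]
contact_force: [0.2, -0.9, 0.5]
gripper_width: 0.851
grasp_force: 0.0
```

Emit:
step_arm:
  increments:
    - [[0.7,0,0,20,0,0,0],[0.7,0,0,40,0,0,0],[0.7,0,0,58,0,0,0],[0.7,0,0,67,0,0,0],[0.7,0,0,67,0,0,0],[0,0,0,67,0,0,0],[-1,0,0,67,0,0,0],[-1,0,0,67,0,0,0],[-1,0,0,67,0,0,0],[-1,0,0,67,0,0,0]]

```text
t: 9.95
eef_pos: [0.5167, 0.2738, 0.0455]
tool_rot: [-0.001, 0.997, -0.072, 0.001]
contact_force: [-0.4, -0.2, 6.7]
gripper_width: 0.499
grasp_force: 40.1
```

```bash
python3 - <<'E'
from h import *
from station import bot
o=bot.get_obs();print(o["t"],o["eef_pos"],o["grasp_force"])
go(o,(.516,.274,.23),(.4974,-.0594,.24))
E
```

```text
9.95 [0.51674879 0.27381079 0.04551036] 40.112982988357544
[-0.3, -0.3, -184.5] [-0.1, -0.1, -0.0] dist 184
[28.9, 332.3, -194.9] [-0.1, -0.1, -0.0] dist 386
```

Emit:
step_arm:
  increments:
    - [[-1,0,0,-25,0,0,0],[-1,0,0,-60,0,0,0],[-1,0,0,-98,0,0,0],[-1,0,0,-136,0,0,0],[-1,2,15,-170,0,0,0],[-1,4,45,-190,0,0,0],[-1,7,82,-195,0,0,0],[-1,10,120,-195,0,0,0],[-1,13,158,-195,0,0,0],[-1,16,196,-195,0,0,0]]

```text
t: 10.78
eef_pos: [0.503, 0.0753, 0.2396]
tool_rot: [0.0, 0.997, -0.071, 0.001]
contact_force: [1.1, 0.1, -0.5]
gripper_width: 0.502
grasp_force: 41.1
```

Emit:
step_arm:
  increments:
    - [[-1,3,35,0,0,0,0],[-1,6,72,0,0,0,0],[-1,9,105,0,0,0,0],[-1,12,128,0,0,0,0],[-1,13,136,0,0,0,0],[-1,13,136,0,0,0,0],[-1,13,136,0,0,0,0]]

```text
t: 11.37
eef_pos: [0.497, -0.0585, 0.239]
tool_rot: [-0.0, 0.997, -0.071, 0.0]
contact_force: [0.0, 1.9, -1.1]
gripper_width: 0.499
grasp_force: 41.1
```

```bash
python3 - <<'E'
from h import *
from station import bot
o=bot.get_obs();print(o["t"],o["eef_pos"],o["grasp_force"])
go(o,(.4974,-.0594,.075),(.4974,-.0594,.047))
E
```

```text
11.3667 [ 0.49701591 -0.05847803  0.23902902] 41.066874861717224
[0.4, 1.0, 164.0] [-0.0, -0.0, 0.0] dist 164
[0.4, 1.0, 192.0] [-0.0, -0.0, 0.0] dist 192
```

Emit:
step_arm:
  increments:
    - [[-1,0,1,25,0,0,0],[-1,0,1,50,0,0,0],[-1,0,1,75,0,0,0],[-1,0,1,95,0,0,0],[-1,0,1,115,0,0,0],[-1,0,1,135,0,0,0],[-1,0,1,148,0,0,0],[-1,0,1,160,0,0,0],[-1,0,1,160,0,0,0]]

```text
t: 12.12
eef_pos: [0.4955, -0.0577, 0.0768]
tool_rot: [-0.001, 0.998, -0.07, -0.002]
contact_force: [-0.5, -0.4, -0.1]
gripper_width: 0.5
grasp_force: 41.0
```

Emit:
step_arm:
  increments:
    - [[-1,0,0,8,0,0,0],[-1,0,0,15,0,0,0],[-1,0,0,21,0,0,0],[-1,0,0,27,0,0,0],[-1,0,0,32,0,0,0],[-1,0,0,32,0,0,0]]

```text
t: 12.62
eef_pos: [0.4967, -0.0605, 0.0461]
tool_rot: [0.0, 0.997, -0.072, -0.0]
contact_force: [0.0, 0.3, -0.7]
gripper_width: 0.504
grasp_force: 41.7
```

Emit:
step_arm:
  increments:
    - [[-1,0,0,0.5,0,0,0],[-1,0,0,0.5,0,0,0],[0.1,0,0,0.5,0,0,0],[0.25,0,0,0.5,0,0,0],[0.25,0,0,0.5,0,0,0],[0.25,0,0,0.5,0,0,0]]

```text
t: 13.12
eef_pos: [0.4969, -0.0605, 0.0463]
tool_rot: [0.0, 0.997, -0.072, 0.0]
contact_force: [0.1, 0.6, -0.5]
gripper_width: 0.624
grasp_force: 0.0
```

Emit:
step_arm:
  increments:
    - [[0.25,0,0,-8,0,0,0],[0.25,0,0,-25,0,0,0],[0.25,0,0,-55,0,0,0],[0.25,0,0,-90,0,0,0],[0.25,0,0,-125,0,0,0],[0.3,-10,-30,-155,0,0,0],[0.5,-20,-65,-175,0,0,0],[0.5,-32,-100,-175,0,0,0],[0.7,-44,-138,-175,0,0,0],[0.7,-55,-176,-175,0,0,0]]

```text
t: 13.95
eef_pos: [0.4669, 0.123, 0.2226]
tool_rot: [0.0, 0.997, -0.072, 0.001]
contact_force: [1.0, 1.0, -0.3]
gripper_width: 0.851
grasp_force: 0.0
```

```bash
python3 - <<'E'
from h import *
o=look("d1")
go(o,(.4145,.3695,.23),(.4145,.3695,.044))
E
```

```text
t 13.95 p [0.4669 0.123  0.2226] w 0.85
top [232. 219.] 375 [0.5963 0.2681]
top [375. 235.] 399 [0.5654 0.0034]
top [413. 241.] 392 [ 0.5553 -0.0674]
top [452. 246.] 397 [ 0.545  -0.1383]
top [183. 268.] 375 [0.504  0.3568]
top [409. 272.] 403 [ 0.4963 -0.059 ]
top [446. 278.] 405 [ 0.4859 -0.1262]
top [175. 316.] 385 [0.4148 0.3698]
wrist [490.  52.] 3430 [0.5638 0.0018]
wrist [596.  52.] 3503 [ 0.5538 -0.0692]
wrist [100.  59.] 3328 [0.5949 0.2666]
wrist [578. 142.] 2882 [ 0.4947 -0.0608]
wrist [ 25. 206.] 2284 [0.5023 0.3546]
wrist [301. 231.] 389 [0.4552 0.1476]
wrist [292. 248.] 261 [0.4418 0.1569]
wrist [ 46. 312.] 1850 [0.4137 0.3683]
[-87.3, -236.4, -7.6] [-0.0, -0.1, -0.1] dist 252
[-87.7, -236.4, 178.4] [-0.0, -0.1, -0.1] dist 309
```

Emit:
step_arm:
  increments:
    - [[0.7,-13,-36,0,0,0,0],[0.7,-27,-72,0,0,0,0],[0.7,-41,-108,0,0,0,0],[0.7,-55,-144,0,0,0,0],[0.7,-69,-180,10,0,0,0],[0.7,-80,-212,35,0,0,0],[0.7,-87,-230,60,0,0,0],[0.7,-87,-236,85,0,0,0],[0.7,-87,-236,105,0,0,0],[0.7,-87,-236,105,0,0,0]]

```text
t: 14.88
eef_pos: [0.4131, 0.3657, 0.1126]
tool_rot: [0.003, 0.997, -0.071, -0.002]
contact_force: [0.3, -1.1, -0.2]
gripper_width: 0.85
grasp_force: 0.0
```

Emit:
step_arm:
  increments:
    - [[0.7,0,0,20,0,0,0],[0.7,0,0,40,0,0,0],[0.7,0,0,60,0,0,0],[0.7,0,0,72,0,0,0],[0.7,0,0,72,0,0,0],[0,0,0,72,0,0,0],[-1,0,0,72,0,0,0],[-1,0,0,72,0,0,0],[-1,0,0,72,0,0,0],[-1,0,0,72,0,0,0]]

```text
t: 15.72
eef_pos: [0.4159, 0.3684, 0.0458]
tool_rot: [-0.001, 0.997, -0.072, 0.001]
contact_force: [-0.6, -0.7, 7.9]
gripper_width: 0.503
grasp_force: 40.1
```

```bash
python3 - <<'E'
from h import *
from station import bot
o=bot.get_obs();print(o["t"],o["eef_pos"],o["grasp_force"])
go(o,(.42,.369,.23),(.45,.15,.24),(.5081,.012,.24))
E
```

```text
15.7167 [0.41592901 0.36838035 0.04583533] 40.146600008010864
[4.3, -1.5, -184.2] [-0.1, -0.1, -0.0] dist 184
[65.3, 210.9, -194.4] [-0.1, -0.1, -0.0] dist 294
[142.5, 339.2, -194.5] [-0.1, -0.1, -0.0] dist 416
```

Emit:
step_arm:
  increments:
    - [[-1,0,0,-25,0,0,0],[-1,0,0,-60,0,0,0],[-1,0,0,-98,0,0,0],[-1,0,0,-136,0,0,0],[-1,6,15,-170,0,0,0],[-1,15,45,-190,0,0,0],[-1,26,80,-195,0,0,0],[-1,38,116,-195,0,0,0],[-1,50,152,-195,0,0,0],[-1,65,188,-195,0,0,0]]

```text
t: 16.55
eef_pos: [0.4521, 0.1706, 0.24]
tool_rot: [-0.0, 0.997, -0.071, 0.001]
contact_force: [0.8, 0.0, -0.9]
gripper_width: 0.503
grasp_force: 41.1
```

Emit:
step_arm:
  increments:
    - [[-1,16,35,0,0,0,0],[-1,32,68,0,0,0,0],[-1,48,100,0,0,0,0],[-1,64,130,0,0,0,0],[-1,74,147,0,0,0,0],[-1,77,151,0,0,0,0],[-1,77,151,0,0,0,0],[-1,77,151,0,0,0,0]]

```text
t: 17.22
eef_pos: [0.5069, 0.0129, 0.2394]
tool_rot: [-0.0, 0.997, -0.071, 0.0]
contact_force: [-0.4, -0.0, -0.5]
gripper_width: 0.507
grasp_force: 41.1
```

```bash
python3 - <<'E'
from h import *
from station import bot
o=bot.get_obs();print(o["t"],o["eef_pos"],o["grasp_force"])
go(o,(.5086,.0115,.075),(.5086,.0115,.047))
E
```

```text
17.2167 [0.50685983 0.01290679 0.2393719 ] 41.077308654785156
[1.9, 1.3, 164.4] [-0.0, -0.0, 0.0] dist 164
[1.9, 1.3, 192.4] [-0.0, -0.0, 0.0] dist 192
```

Emit:
step_arm:
  increments:
    - [[-1,2,1,25,0,0,0],[-1,2,1,50,0,0,0],[-1,2,1,75,0,0,0],[-1,2,1,95,0,0,0],[-1,2,1,115,0,0,0],[-1,2,1,135,0,0,0],[-1,2,1,148,0,0,0],[-1,2,1,160,0,0,0],[-1,2,1,160,0,0,0]]

```text
t: 17.97
eef_pos: [0.5073, 0.0121, 0.0774]
tool_rot: [-0.0, 0.998, -0.07, -0.002]
contact_force: [-0.9, 0.2, -0.7]
gripper_width: 0.508
grasp_force: 41.1
```

Emit:
step_arm:
  increments:
    - [[-1,0,0,8,0,0,0],[-1,0,0,15,0,0,0],[-1,0,0,21,0,0,0],[-1,0,0,27,0,0,0],[-1,0,0,32,0,0,0],[-1,0,0,32,0,0,0]]

```text
t: 18.47
eef_pos: [0.5092, 0.0111, 0.0467]
tool_rot: [-0.0, 0.997, -0.071, 0.0]
contact_force: [-0.2, 0.3, -0.3]
gripper_width: 0.498
grasp_force: 41.3
```

Emit:
step_arm:
  increments:
    - [[-1,0,0,0.5,0,0,0],[-1,0,0,0.5,0,0,0],[0.1,0,0,0.5,0,0,0],[0.25,0,0,0.5,0,0,0],[0.25,0,0,0.5,0,0,0],[0.25,0,0,0.5,0,0,0]]

```text
t: 18.97
eef_pos: [0.5091, 0.0104, 0.0468]
tool_rot: [0.0, 0.997, -0.072, 0.0]
contact_force: [0.3, 0.2, -0.7]
gripper_width: 0.622
grasp_force: 0.0
```

Emit:
step_arm:
  increments:
    - [[0.25,0,0,-8,0,0,0],[0.25,0,0,-25,0,0,0],[0.25,0,0,-55,0,0,0],[0.2,0,0,-90,0,0,0],[0,0,0,-125,0,0,0],[-1,-10,15,-165,0,0,0],[-1,-20,30,-200,0,0,0],[-1,-30,45,-238,0,0,0],[-1,-40,62,-275,0,0,0],[-1,-50,72,-310,0,0,0]]

```text
t: 19.8
eef_pos: [0.4479, -0.0549, 0.3593]
tool_rot: [0.0, 0.997, -0.072, 0.001]
contact_force: [1.5, -1.2, -0.0]
gripper_width: -0.002
grasp_force: 0.0
```

```bash
python3 - <<'E'
from h import *
o=look("e1")
go(o,(.4145,.3695,.23))
E
```

```text
t 19.8 p [ 0.4479 -0.0549  0.3593] w -0.0
top [232. 219.] 371 [0.5962 0.2681]
top [375. 235.] 396 [0.5654 0.0033]
top [413. 240.] 369 [ 0.5566 -0.0672]
top [369. 266.] 308 [0.5088 0.0154]
top [183. 268.] 374 [0.504  0.3569]
top [294. 298.] 172 [0.4496 0.1514]
wrist [385.  86.] 1128 [ 0.5436 -0.1414]
wrist [246.  87.] 1295 [0.5642 0.0026]
wrist [314.  87.] 1036 [ 0.5535 -0.0682]
wrist [ 5. 97.] 372 [0.5901 0.2534]
wrist [250. 144.] 1221 [0.5062 0.0099]
wrist [315. 145.] 1243 [ 0.4952 -0.0605]
wrist [378. 147.] 1073 [ 0.4834 -0.1282]
wrist [140. 214.] 478 [0.4485 0.149 ]
[-94.2, -415.3, 129.0] [0.0, -0.1, -0.1] dist 445
```

View pics/e1_wrist.png

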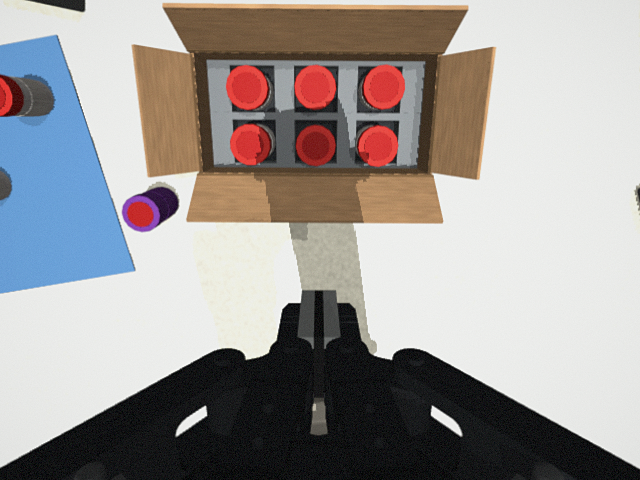

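All six pockets are full: lids at (246,87), (314,87), (385,86), (250,144), (315,145) and (378,147). The fingers are shut, so next are the end flaps, starting with end_right.

```bash
cat >> h.py <<'E'
TH=np.radians(-8.18);RC=np.array([[np.cos(TH),-np.sin(TH)],[np.sin(TH),np.cos(TH)]]);TC=np.array([.5261,-.0636])
def cw(x,y,z): # carton mm -> world m
    p=RC@[x/1e3,y/1e3]+TC; return (p[0],p[1],z/1e3)
def wc(p): return np.round(np.r_[RC.T@(np.array(p[:2])-TC),p[2]]*1e3,1)
E
python3 - <<'E'
from h import *
from station import bot
o=bot.get_obs();print(wc(o["eef_pos"]))
go(o,cw(0,-205,250),cw(0,-205,112))
E
```

```text
[-76.   -2.5 363.3]
[75.5, 202.1, 114.3] [0.0, -0.6, -0.2] dist 244
[74.0, 202.0, 252.3] [0.0, -0.6, -0.2] dist 332
```

Emit:
step_arm:
  increments:
    - [[-1,14,38,0,0,0,0],[-1,28,76,10,0,0,0],[-1,42,112,25,0,0,0],[-1,56,146,45,0,0,0],[-1,68,176,70,0,0,0],[-1,74,198,100,0,0,0],[-1,74,202,135,0,0,0],[-1,74,202,172,0,0,0],[-1,74,202,208,0,0,0],[-1,74,202,240,0,0,0]]

```text
t: 20.73
eef_pos: [0.4928, -0.2635, 0.1143]
tool_rot: [-0.001, 0.997, -0.072, -0.001]
contact_force: [0.5, 0.6, -0.3]
gripper_width: 0.001
grasp_force: 0.0
```

```bash
python3 - <<'E'
from h import *
from station import bot
o=bot.get_obs();print(o["t"],wc(o["eef_pos"]))
go(o,cw(0,-205,112),cw(0,-84,112),cw(0,-78,86))
E
```

```text
20.7333 [  -4.5 -202.6  114.3]
[4.5, 2.4, 2.3] [-0.1, 0.1, -0.0] dist 6
[4.4, -118.6, 2.4] [-0.1, 0.1, -0.0] dist 119
[4.5, -124.6, 28.4] [-0.1, 0.1, -0.0] dist 128
```

Emit:
step_arm:
  increments:
    - [[-1,4,-20,2,0,0,0],[-1,4,-38,2,0,0,0],[-1,4,-52,2,0,0,0],[-1,4,-66,2,0,0,0],[-1,4,-80,2,0,0,0],[-1,4,-94,2,0,0,0],[-1,4,-108,2,0,0,0],[-1,4,-120,4,0,0,0],[-1,4,-125,10,0,0,0],[-1,4,-125,17,0,0,0]]

```text
t: 21.57
eef_pos: [0.5161, -0.1393, 0.0994]
tool_rot: [-0.0, 0.998, -0.07, 0.0]
contact_force: [0.1, -0.3, -0.4]
gripper_width: -0.002
grasp_force: 0.2
```

Emit:
step_arm:
  increments:
    - [[-1,0,0,4,0,0,0],[-1,0,0,8,0,0,0],[-1,0,0,10,0,0,0],[-1,0,0,11,0,0,0],[-1,0,0,11,0,0,0]]

```text
t: 21.98
eef_pos: [0.5151, -0.1416, 0.0883]
tool_rot: [0.0, 0.997, -0.072, -0.0]
contact_force: [-0.7, 0.6, 0.3]
gripper_width: -0.004
grasp_force: 0.0
```

Emit:
step_arm:
  increments:
    - [[-1,0,0,1,0,0,0],[-1,0,0,2,0,0,0],[-1,0,0,3,0,0,0],[-1,0,0,3,0,0,0]]

```text
t: 22.32
eef_pos: [0.5157, -0.1413, 0.086]
tool_rot: [0.0, 0.997, -0.072, 0.0]
contact_force: [-0.5, -0.9, 1.9]
gripper_width: -0.0
grasp_force: 1.6
```

```bash
python3 - <<'E'
from h import *
from station import bot
o=bot.get_obs();print(o["t"],wc(o["eef_pos"]),o["contact_force"])
c=bot.read_camera("side");cv2.imwrite("pics/f1.png",cv2.resize(c["image"][180:400,220:480],None,fx=2.5,fy=2.5)[:,:,::-1])
E
```

```text
22.3167 [  0.7 -78.4  86. ] [-0.54587527 -0.85504264  1.89822965]
```

View pics/f1.png

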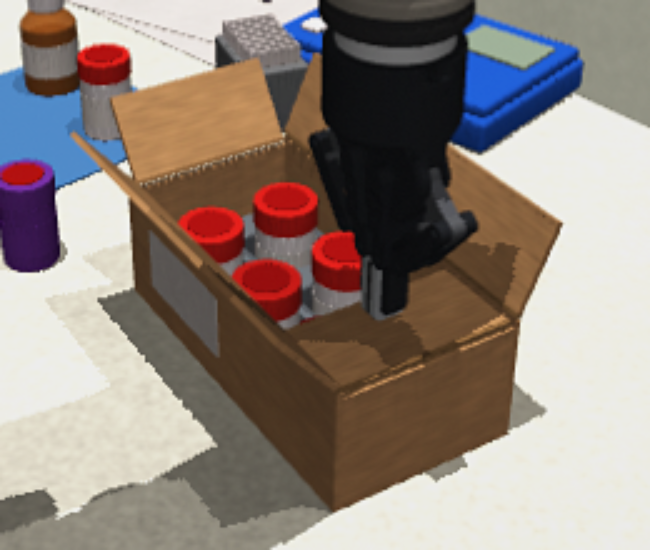

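The end_right flap lies flat under the finger, with its crease at about (430,360) in this crop and its pots undisturbed. Now end_left.

Emit:
step_arm:
  increments:
    - [[-1,0,0,1,0,0,0],[-1,0,0,1,0,0,0],[-1,0,0,-30,0,0,0],[-1,0,0,-65,0,0,0],[-1,0,-10,-100,0,0,0],[-1,0,-40,-115,0,0,0],[-1,0,-80,-115,0,0,0],[-1,0,-120,-115,0,0,0],[-1,0,-160,-115,0,0,0],[-1,0,-200,-115,0,0,0]]

```text
t: 23.2
eef_pos: [0.544, 0.0587, 0.2009]
tool_rot: [-0.0, 0.997, -0.072, 0.0]
contact_force: [0.5, -0.1, -0.9]
gripper_width: 0.002
grasp_force: 0.0
```

Emit:
step_arm:
  increments:
    - [[-1,0,-36,0,0,0,0],[-1,0,-70,0,0,0,0],[-1,0,-82,15,0,0,0],[-1,0,-82,45,0,0,0],[-1,0,-82,75,0,0,0],[-1,0,-82,88,0,0,0],[-1,0,-82,88,0,0,0]]

```text
t: 23.78
eef_pos: [0.5531, 0.1374, 0.109]
tool_rot: [0.001, 0.997, -0.071, -0.003]
contact_force: [-0.5, -1.3, -0.1]
gripper_width: 0.002
grasp_force: 0.0
```

```bash
python3 - <<'E'
from h import *
from station import bot
o=bot.get_obs();print(o["t"],wc(o["eef_pos"]),o["contact_force"])
go(o,cw(0,84,112),cw(0,78,86))
E
```

```text
23.7833 [ -1.9 202.8 109. ] [-0.5238711  -1.33681179 -0.14168978]
[1.8, 118.8, -2.7] [0.2, 0.3, 0.0] dist 119
[2.0, 124.7, 23.4] [0.2, 0.3, 0.0] dist 127
```

Emit:
step_arm:
  increments:
    - [[-1,2,20,-2,0,0,0],[-1,2,38,-2,0,0,0],[-1,2,52,-2,0,0,0],[-1,2,66,-2,0,0,0],[-1,2,80,-2,0,0,0],[-1,2,94,-2,0,0,0],[-1,2,108,-2,0,0,0],[-1,2,120,0,0,0,0],[-1,2,125,6,0,0,0],[-1,2,125,13,0,0,0]]

```text
t: 24.62
eef_pos: [0.5401, 0.0123, 0.0997]
tool_rot: [0.0, 0.997, -0.073, 0.001]
contact_force: [-0.2, 0.2, 0.6]
gripper_width: 0.001
grasp_force: 0.3
```

Emit:
step_arm:
  increments:
    - [[-1,0,0,4,0,0,0],[-1,0,0,8,0,0,0],[-1,0,0,10,0,0,0],[-1,0,0,11,0,0,0],[-1,0,0,11,0,0,0]]

```text
t: 25.03
eef_pos: [0.5397, 0.0148, 0.0883]
tool_rot: [-0.0, 0.997, -0.071, -0.0]
contact_force: [0.2, -0.8, 0.2]
gripper_width: -0.002
grasp_force: 0.0
```

Emit:
step_arm:
  increments:
    - [[-1,0,0,1,0,0,0],[-1,0,0,2,0,0,0],[-1,0,0,3,0,0,0],[-1,0,0,4,0,0,0],[-1,0,0,4,0,0,0],[-1,0,0,4,0,0,0]]

```text
t: 25.53
eef_pos: [0.5402, 0.0144, 0.0859]
tool_rot: [0.0, 0.997, -0.071, 0.0]
contact_force: [-3.0, 0.4, 10.8]
gripper_width: -0.0
grasp_force: 5.6
```

Emit:
step_arm:
  increments:
    - [[-1,0,0,-20,0,0,0],[-1,0,0,-60,0,0,0],[-1,0,0,-98,0,0,0],[-1,-20,10,-120,0,0,0],[-1,-50,30,-135,0,0,0],[-1,-70,50,-160,0,0,0],[-1,-70,60,-190,0,0,0],[-1,-70,60,-220,0,0,0],[-1,-70,60,-240,0,0,0],[-1,-70,60,-240,0,0,0]]

```text
t: 26.37
eef_pos: [0.4641, -0.0354, 0.3294]
tool_rot: [0.0, 0.997, -0.072, 0.004]
contact_force: [1.0, 0.8, 0.2]
gripper_width: 0.002
grasp_force: 0.0
```

```bash
python3 - <<'E'
from h import *
o=look("g1");print(wc(o["eef_pos"]))
c=__import__("station").bot.read_camera("wrist")
print(proj(c,[cw(x,y,86) for y in(62.5,-62.5,126,-126) for x in (-61,61)]).round().tolist())
go(o,cw(150,20,230),cw(150,0,116))
E
```

```text
t 26.37 p [ 0.4641 -0.0354  0.3294] w 0.0
top [232. 219.] 369 [0.5963 0.2683]
top [183. 268.] 373 [0.5042 0.3571]
top [294. 298.] 172 [0.4495 0.1514]
wrist [339.  95.] 1426 [ 0.5526 -0.0685]
wrist [278.  95.] 323 [ 0.5614 -0.0115]
wrist [401.  94.] 366 [ 0.5452 -0.127 ]
wrist [  3. 106.] 226 [0.5887 0.2508]
wrist [281. 156.] 390 [ 0.5041 -0.0035]
wrist [338. 157.] 1460 [ 0.4947 -0.0604]
wrist [395. 158.] 465 [ 0.4855 -0.1161]
wrist [147. 231.] 559 [0.4482 0.149 ]
[-65.4  19.1 329.4]
[[273.0, 188.0], [269.0, 51.0], [401.0, 188.0], [409.0, 51.0], [209.0, 188.0], [197.0, 51.0], [466.0, 187.0], [481.0, 51.0]]
[214.5, -1.1, 101.2] [-0.0, -0.5, -0.1] dist 237
[213.6, 18.9, 215.2] [-0.0, -0.5, -0.1] dist 304
```

View pics/g1_wrist.png

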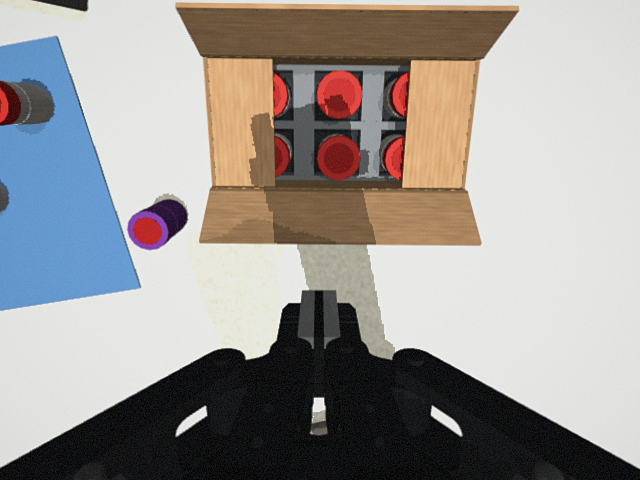

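Both end flaps lie flat, with free edges at columns 273 and 404 as predicted, and both side flaps are still open. Far flap next.

Emit:
step_arm:
  increments:
    - [[-1,38,3,0,0,0,0],[-1,76,6,0,0,0,0],[-1,114,9,5,0,0,0],[-1,150,12,20,0,0,0],[-1,182,15,40,0,0,0],[-1,206,18,68,0,0,0],[-1,214,19,104,0,0,0],[-1,214,19,142,0,0,0],[-1,214,19,178,0,0,0],[-1,214,19,208,0,0,0]]

```text
t: 27.35
eef_pos: [0.6686, -0.0842, 0.1113]
tool_rot: [-0.0, 0.997, -0.071, -0.003]
contact_force: [-1.0, 0.5, -0.1]
gripper_width: 0.002
grasp_force: 0.0
```

```bash
python3 - <<'E'
from h import *
from station import bot
o=bot.get_obs();print(o["t"],wc(o["eef_pos"]),o["contact_force"])
go(o,cw(150,0,116),cw(20,0,116),cw(14,0,91))
E
```

```text
27.35 [ 1.440e+02 -1.000e-01  1.113e+02] [-1.01824449  0.46623699 -0.11127278]
[6.0, -0.1, -4.8] [0.0, 0.3, 0.0] dist 8
[-124.0, -0.1, -4.0] [0.0, 0.3, 0.0] dist 124
[-129.9, -0.1, 21.1] [0.0, 0.3, 0.0] dist 132
```

Emit:
step_arm:
  increments:
    - [[-1,-20,0,0,0,0,0],[-1,-38,0,0,0,0,0],[-1,-54,0,0,0,0,0],[-1,-68,0,0,0,0,0],[-1,-82,0,0,0,0,0],[-1,-96,0,0,0,0,0],[-1,-110,0,0,0,0,0],[-1,-123,2,0,0,0,0],[-1,-130,0,8,0,0,0],[-1,-132,0,14,0,0,0]]

```text
t: 28.18
eef_pos: [0.5384, -0.0652, 0.1009]
tool_rot: [-0.0, 0.997, -0.071, -0.001]
contact_force: [-0.2, -0.0, -0.2]
gripper_width: 0.0
grasp_force: 0.2
```

```bash
python3 - <<'E'
from h import *
from station import bot
o=bot.get_obs();print(o["t"],wc(o["eef_pos"]),o["contact_force"])
go(o,cw(14,0,91))
E
```

```text
28.1833 [1.240e+01 1.000e-01 1.009e+02] [-0.16098456 -0.04032665 -0.2115891 ]
[1.6, 0.1, 9.9] [0.0, 0.2, 0.0] dist 10
```

Emit:
step_arm:
  increments:
    - [[-1,5,0,4,0,0,0],[-1,5,0,7,0,0,0],[-1,5,0,9,0,0,0],[-1,5,0,11,0,0,0],[-1,5,0,12,0,0,0],[-1,5,0,12,0,0,0]]

```text
t: 28.68
eef_pos: [0.5459, -0.0664, 0.0907]
tool_rot: [-0.0, 0.997, -0.072, 0.0]
contact_force: [-0.6, -0.6, 0.0]
gripper_width: 0.001
grasp_force: 0.0
```

Emit:
step_arm:
  increments:
    - [[-1,0,0,1,0,0,0],[-1,0,0,2,0,0,0],[-1,0,0,2,0,0,0],[-1,0,0,2,0,0,0]]

```text
t: 29.02
eef_pos: [0.5459, -0.0665, 0.0904]
tool_rot: [0.0, 0.997, -0.072, 0.001]
contact_force: [-6.5, 1.1, 16.0]
gripper_width: 0.002
grasp_force: 8.0
```

Emit:
step_arm:
  increments:
    - [[-1,0,0,-20,0,0,0],[-1,0,0,-55,0,0,0],[-1,0,0,-90,0,0,0],[-1,-20,0,-110,0,0,0],[-1,-55,0,-115,0,0,0],[-1,-93,0,-115,0,0,0],[-1,-130,0,-115,0,0,0],[-1,-150,0,-115,0,0,0],[-1,-150,0,-115,0,0,0],[-1,-150,0,-115,0,0,0]]

```text
t: 29.85
eef_pos: [0.3967, -0.0453, 0.204]
tool_rot: [0.0, 0.997, -0.072, 0.001]
contact_force: [1.0, -0.1, 0.8]
gripper_width: -0.002
grasp_force: 0.0
```

```bash
python3 - <<'E'
from h import *
from station import bot
o=bot.get_obs();print(o["t"],wc(o["eef_pos"]),o["contact_force"])
c=bot.read_camera("wrist");cv2.imwrite("pics/i1.png",c["image"][:,:,::-1])
print(proj(c,[cw(x,y,90) for y in(126,-126) for x in (-.5,61)]).round().tolist())
go(o,cw(-150,0,200),cw(-150,0,116))
E
```

```text
29.85 [-130.7   -0.3  204. ] [ 1.01670101 -0.08892262  0.79747331]
[[100.0, 13.0], [80.0, -118.0], [534.0, 13.0], [554.0, -118.0]]
[-19.3, -0.3, 4.0] [0.0, -0.1, -0.0] dist 20
[-19.4, -0.4, 88.0] [0.0, -0.1, -0.0] dist 90
```

View pics/i1.png

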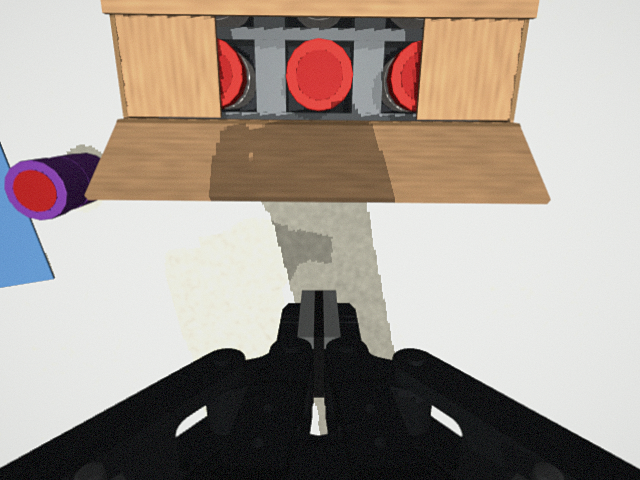

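The far flap lies flat, its edge at row 13 as predicted; the near flap's free edge is at about row 200. I descend outside the near flap.

Emit:
step_arm:
  increments:
    - [[-1,-3,0,15,0,0,0],[-1,-3,0,30,0,0,0],[-1,-3,0,45,0,0,0],[-1,-3,0,60,0,0,0],[-1,-3,0,75,0,0,0],[-1,-3,0,86,0,0,0],[-1,-3,0,86,0,0,0]]

```text
t: 30.48
eef_pos: [0.3941, -0.0445, 0.1158]
tool_rot: [-0.0, 0.997, -0.071, -0.002]
contact_force: [-0.3, -0.3, 0.0]
gripper_width: -0.002
grasp_force: 0.0
```

```bash
python3 - <<'E'
from h import *
from station import bot
o=bot.get_obs();print(o["t"],wc(o["eef_pos"]),o["contact_force"],np.round(o["q"],2))
go(o,cw(-20,0,116),cw(-17,0,91))
E
```

```text
30.4833 [-1.334e+02  1.000e-01  1.158e+02] [-0.28060787 -0.29709528  0.01862782] [ 0.29  0.22 -0.37  2.27  0.12  0.67 -1.88]
[113.4, 0.1, -0.6] [-0.0, 0.2, 0.0] dist 113
[116.4, 0.1, 24.4] [-0.0, 0.2, 0.0] dist 119
```

Emit:
step_arm:
  increments:
    - [[-1,14,0,0,0,0,0],[-1,28,0,0,0,0,0],[-1,42,0,0,0,0,0],[-1,56,0,0,0,0,0],[-1,70,0,0,0,0,0],[-1,84,0,0,0,0,0],[-1,98,0,0,0,0,0],[-1,112,0,0,0,0,0],[-1,116,0,7,0,0,0],[-1,116,0,14,0,0,0]]

```text
t: 31.32
eef_pos: [0.5111, -0.0613, 0.1038]
tool_rot: [-0.0, 0.997, -0.072, 0.001]
contact_force: [0.3, -0.4, 0.8]
gripper_width: 0.004
grasp_force: 0.2
```

Emit:
step_arm:
  increments:
    - [[-1,0,0,3,0,0,0],[-1,0,0,6,0,0,0],[-1,0,0,8,0,0,0],[-1,0,0,9,0,0,0],[-1,0,0,10,0,0,0],[-1,0,0,10,0,0,0]]

```text
t: 31.82
eef_pos: [0.5085, -0.0612, 0.0936]
tool_rot: [0.0, 0.997, -0.072, -0.0]
contact_force: [0.3, -0.2, -0.5]
gripper_width: 0.003
grasp_force: 0.0
```

Emit:
step_arm:
  increments:
    - [[-1,0,0,1,0,0,0],[-1,0,0,2,0,0,0],[-1,0,0,3,0,0,0],[-1,0,0,4,0,0,0],[-1,0,0,4.5,0,0,0],[-1,0,0,4.5,0,0,0]]

```text
t: 32.32
eef_pos: [0.509, -0.0613, 0.0904]
tool_rot: [0.0, 0.997, -0.072, 0.0]
contact_force: [-4.4, 0.1, 13.3]
gripper_width: -0.003
grasp_force: 7.1
```

Emit:
step_arm:
  increments:
    - [[-1,0,0,-20,0,0,0],[-1,0,0,-55,0,0,0],[-1,0,0,-92,0,0,0],[-1,-10,0,-130,0,0,0],[-1,-25,0,-168,0,0,0],[-1,-40,0,-205,0,0,0],[-1,-55,0,-240,0,0,0],[-1,-55,0,-260,0,0,0],[-1,-55,0,-260,0,0,0],[-1,-55,0,-260,0,0,0]]

```text
t: 33.15
eef_pos: [0.4548, -0.0534, 0.3502]
tool_rot: [0.0, 0.997, -0.072, 0.001]
contact_force: [0.3, 0.7, -0.5]
gripper_width: -0.0
grasp_force: 0.0
```

```bash
python3 - <<'E'
from h import *
o=look("j1");print(wc(o["eef_pos"]))
c=__import__("station").bot.read_camera("side");cv2.imwrite("pics/j1_s.png",c["image"][:,:,::-1])
E
```

```text
t 33.15 p [ 0.4548 -0.0534  0.3502] w -0.0
top [232. 218.] 339 [0.5966 0.2683]
top [183. 268.] 350 [0.5042 0.357 ]
top [294. 298.] 171 [0.4496 0.1514]
wrist [137. 218.] 517 [0.4483 0.1491]
[-7.200e+01 -1.000e-01  3.502e+02]
```

View pics/j1_wrist.png

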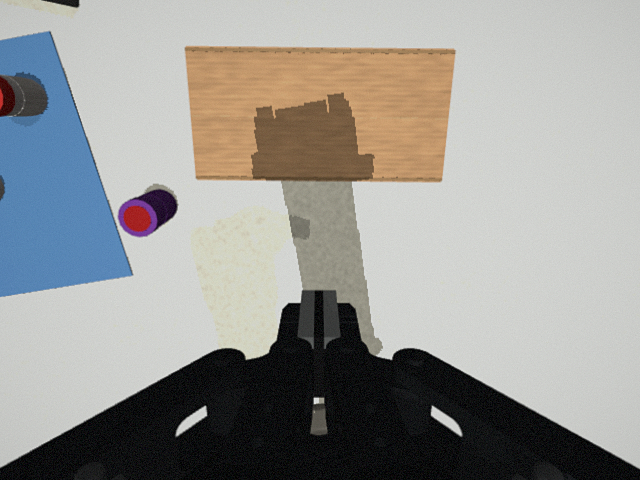

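View pics/j1_s.png

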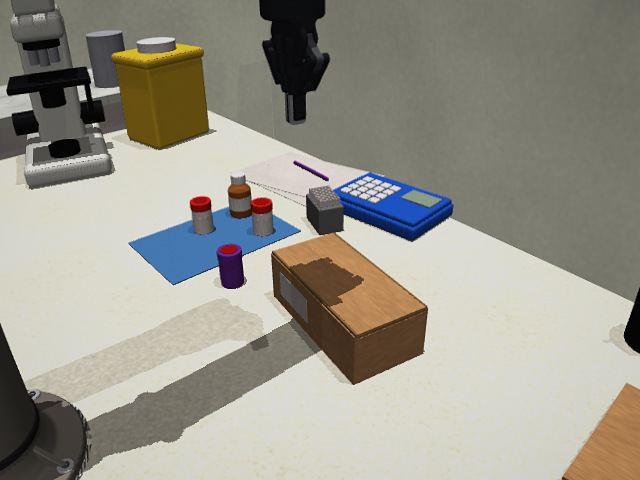

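The carton is closed flat: its lid runs from about (187,47) to (442,181) in the wrist view. The two leftover spares stand at (202,215) and (262,217) in the side view, and the arm is clear.

```bash
python3 -c "
from station import bot
print(bot.hand_in())"
```

```text
the job is handed in; nothing more can be done
None
```

I handed the job in at about 33 s (no verdict was returned): all six pockets hold a pot, the end flaps and then the side flaps are folded flat, and the two leftover spares are still standing on the mat.

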